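# Slide the bud vase clear and open the drawer

## Task

The tall bud vase stands in the way of the drawers. Slide it along the cabinet top, pushing it low on its body so that it neither topples nor leaves the surface and without touching its fragile thin neck, until its foot stands wholly on the thin round cork mat. Then pull the top drawer of the plastic unit fully open, leaving the bottom drawer shut, the vase upright on the mat, and the key stand, paperweight and shoehorn where they are.

Things in the scene. Friction and masses are not known exactly. Their poses are not given: they have to be found in the camera images.
- vase: loose round blue ceramic bud vase, about 0.5 kg, 205 mm tall, in front of the drawers. Origin: centre of its foot's underside, z up its axis. Foot 54 mm across; body 60 to 62 mm across from 6 to 40 mm up, narrowing to 24 mm at 98 mm up, where the neck begins. Centre of mass about 60 mm up; friction on the wood about 0.6: pushed above about 40 mm it tips, pushed near the foot it slides.
- vase_neck: the fragile neck, part of the vase: 21 to 24 mm across, flaring to 34 mm at the mouth. Origin where the neck begins, 98 mm above the vase's foot; it runs 107 mm on from there along z. Not to be touched by any part of the robot.
- mat: round cork mat 120 mm across and 1 mm thin, fixed, to the right of the drawer unit's front (nearer -y). Origin at its centre, on the cabinet top. It makes no step: the vase slides onto it freely.
- unit: white plastic drawer unit with two drawers one above the other, fixed; 220 mm deep (its x), 200 mm wide (its y), 160 mm tall. Origin at the centre of its underside; its front is 110 mm from there along its own -x, facing roughly towards the robot.
- unit_drawer0_handle (a point): middle of the grip bar of the top drawer, 122 mm above the cabinet top and 38 mm below the unit's top. The grey bar is level, about 100 mm long along this point's y and 11 mm thick; its centre line stands 35 mm in front of the drawer front. The point's x axis points into the unit: the drawer opens along its -x.
- unit_drawer0 (a joint): how far the top drawer is open: 0 m shut, 0.150 m fully open at its stop. It slides with about 1 N of friction and stays where it is left. It may start up to 10 mm open.
- unit_drawer1 (a joint): how far the bottom drawer is open: 0 m shut (its start), 0.150 m fully open.
- key_stand: loose steel key hook stand, 220 mm tall, on a 90 by 140 mm base plate, right of the mat. Origin at the centre of its underside.
- paperweight: loose green glass paperweight, a dome 80 mm across and 49 mm tall, right of the mat. Origin at the centre of its underside.
- shoehorn: loose grey plastic shoehorn with a rubber tip, 245 mm long along its x, 46 mm wide, 18 mm tall, lying on the cabinet top near the robot's right. Origin on the underside, near the middle of its length.
Mind the look-alikes: they are no part of the job. Of the things shaped like the key_stand, the steel one is meant. Of the things that look like the vase, take the one that is farthest to the robot's left at the start.

How it is judged:
By the outcome, as a careful person would: the job done as asked, in the order asked, and still so for the second after the job is handed in, with the robot touching nothing.
It also fails if it takes over 67 s, if anything falls off the work surface, if the arm or the gripper's body presses on something with over 40 N, if the wrist force passes 120 N, or if a joint passes its speed limit or range.

## Robot

A 6-joint arm with a two-finger parallel gripper is mounted at the origin on the work surface. World frame = base frame: x ahead of the robot, y to its left, z up, the work surface at z = 0. Lengths are in m, angles in rad, forces in N, time in s.
With the tool pointing down it reaches from about 0.3 to 0.775 m from the base axis. Payload 14.6 kg.
Tool frame: the origin (TCP) lies between the finger pads; the fingertips stand 25 mm ahead of it and the grasp point (between the pads) lies 6 mm ahead of it; x points along the fingers, z is the direction in which the jaws open and shut, and the axes are right-handed (so a half turn about x gives the same grasp; the last joint's range is limited). The gripper opens to 85 mm and grips with 20 to 120 N. Pads are 22 mm wide; open, the fingers measure 114 mm over their backs; the gripper's body (76 mm by 85 mm) begins 54 mm behind the grasp point. The pads swing forward as they close: fully open they stand 13 mm farther back than shut.
Start: joints at [1.066, 0.3, 1.521, -0, 1.321, -0.067], TCP at [0.233, 0.498, 0.256] pointing down, gripper open.
Joint ranges: [-3.03, 3.03], [-0.79, 2.21], [0.23, 2.52], [-1.04, 4.18], [0, 3.07], [-2.55, 2.55]. Speed limits (rad/s): [2.22, 2.22, 2.57, 3.14, 3.14, 3.14].

## Interface

Orientations are given as a unit quaternion [x, y, z, w].
In Python, from plant import ctrl gives the robot as it stands.
- The arm moves only by the tool send_rows, never from a script. Its argument "plan" is a list that holds one entry, the list of rows, each a list of 7 numbers: the opening, from 0 (shut) to 1 (fully open), then the shift along the tool's x, y, z in cm, then the turn, a rotation vector about the tool's x, y, z in degrees. In form: [[[gripper, tx, ty, tz, wx, wy, wz], ...]]. A call has 1 to 8 rows; each row is the pose to reach, as a shift and turn from the pose measured when the call began, along the tool's axes at that moment; what a row does not reach only later rows make up. A row lasts 1/12 s, in which the tool goes at most 41.7 mm and 7.16 degrees, less where a joint would pass 70% of its speed; a pose out of reach is approached as far as the arm can. A call with a gripper value outside its range is refused whole. The fingers move at their own pace and stop on an object; "grip_force" is the grip in N (left out, the last holds). Time passes only in rows, so rows that repeat a pose let the fingers close. It gives the time, the measured TCP pose, the force and the opening at its end, in the units of the state.
- ctrl.state(): the state, without advancing time (a new reading comes with each control period).
- ctrl.capture(name): name is "scene" or "top"; returns a dict with "img" (400x640x3 uint8, red, green, blue), "fx", "fy", "cx", "cy" (pixels), "R" (3x3) and "t" (3): a world point X has camera coordinates R X + t. Camera axes: x right, y down, z forward; pixel columns grow to the right and rows downward; lengths in m; the calibration is good to about 2 mm. A picture is of the moment at which its call begins. There is no depth.
- ctrl.hand_in(): hands the job in, once; it reports no verdict.
The state is a dict: "time_s": time; "joint_pos": joint angles; "qvel": joint speeds; "tau": joint torques, N m; "tcp_pos": TCP position; "eef_rot": TCP orientation; "contact_force": force on the tool from outside, world axes, zero at the start; "moment": the same for the moment, N m; "gripper_width": opening from 0.0 (shut) to 1.0 (fully open).
Only numpy, scipy, OpenCV 4.12 (cv2) and the standard library are available. Lean on these libraries where they do the work, as an engineer would, in place of code of your own. Each camera call takes 0.05 s, during which the arm holds its last target.

## Working session

There is one attempt and no reset: what is moved stays moved. The work goes in short steps, Python scripts to look and compute and a tool call to move; the robot and the scene stay as the last step left them, time stands still between calls to the robot, and variables do not carry over. Pictures are saved under pics/ and viewed, and the job is handed in when it is done.

Besides the shell and the picture viewer there is one more tool, called after "Call:" by a JSON object that holds its "fn" and its "kwargs", one argument or row to a line. send_rows: Moves the arm, as the interface text tells. Its arguments: {"type":"object","properties":{"plan":{"type":"array"},"grip_force":{"type":"number"}},"required":["plan"]}

```bash
ls; mkdir -p pics
python3 - <<'E'
from plant import ctrl
import cv2,json,numpy as np
print(ctrl.state())
for n in("scene","top"):
    c=ctrl.capture(n); cv2.imwrite(f"pics/{n}0.png",c["img"][:,:,::-1])
    print(n,c["fx"],c["fy"],c["cx"],c["cy"],np.array(c["R"]).round(4).tolist(),np.array(c["t"]).round(4).tolist())
E
```

```text
pics
{'time_s': 0.0, 'joint_pos': array([ 1.06641950e+00,  3.00479381e-01,  1.52163329e+00,  1.19322133e-05,
        1.32069733e+00, -6.66288737e-02]), 'qvel': array([-0.00114499,  0.00102754,  0.00065033,  0.00136516,  0.00033676,
        0.00060579]), 'tau': array([-1.31797122e-03, -5.43503809e+01, -3.61787295e+01, -1.46500511e-04,
        4.09282307e-03,  6.87111168e-06]), 'tcp_pos': array([0.23305237, 0.49793749, 0.25569467]), 'eef_rot': array([-0.37970774,  0.59701673,  0.37930231,  0.59625734]), 'contact_force': array([0.14031109, 0.40582101, 0.48947089]), 'moment': array([-0.04490487,  0.00875175,  0.00513136]), 'gripper_width': 0.9955970514612348}
scene 397.93543877683084 397.93543877683084 311.28775837476235 194.9155001395818 [[-0.3868, 0.922, -0.0187], [0.6507, 0.2585, -0.714], [-0.6534, -0.2884, -0.6999]] [0.2953, -0.2669, 1.4621]
top 383.59982929550745 383.59982929550745 313.6768187435602 197.6841311376134 [[-0.0052, -1.0, -0.0034], [-0.9851, 0.0057, -0.1716], [0.1716, 0.0024, -0.9852]] [-0.0709, 0.5599, 1.005]
```

View pics/scene0.png

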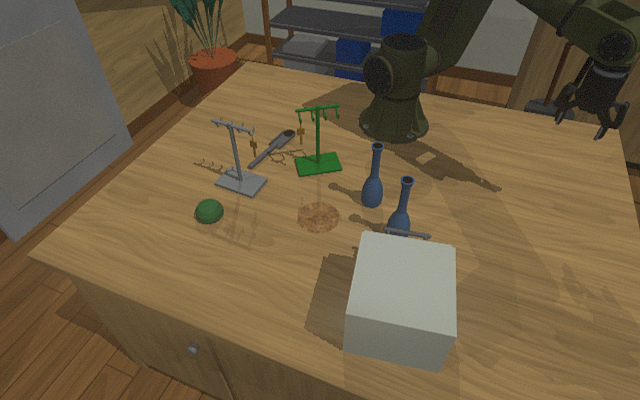

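View pics/top0.png

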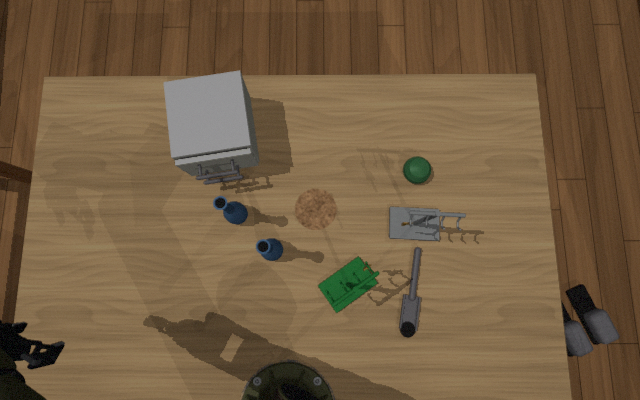

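The top view shows the target vase (farthest left) with its body near (235,213), the look-alike near (270,250), the mat at (316,209) and the unit's top at about (210,115). The grip bars are near (218,175). Next I'll zoom in and compute positions.

```bash
cat > h.py <<'E'
import numpy as np,cv2
from plant import ctrl
def proj(c,X):
    X=np.atleast_2d(X);p=X@np.array(c["R"]).T+np.array(c["t"])
    return np.c_[c["fx"]*p[:,0]/p[:,2]+c["cx"],c["fy"]*p[:,1]/p[:,2]+c["cy"]]
def atz(c,u,v,z):
    R=np.array(c["R"]);t=np.array(c["t"]);C=-R.T@t
    d=R.T@np.array([(u-c["cx"])/c["fx"],(v-c["cy"])/c["fy"],1]);s=(z-C[2])/d[2];return C+s*d
def crop(c,n,x0,y0,w,h,k,circ=[],pts=[]):
    im=cv2.resize(np.ascontiguousarray(c["img"][y0:y0+h,x0:x0+w,::-1]),None,fx=k,fy=k,interpolation=cv2.INTER_CUBIC)
    a=np.linspace(0,2*np.pi,60)
    for x,y,z,r,col in circ:
        q=proj(c,np.c_[x+r*np.cos(a),y+r*np.sin(a),z+0*a]);q=((q-[x0,y0]+.5)*k-.5)
        cv2.polylines(im,[q.round().astype(int)],True,col,1)
    for P,col in pts:
        q=((proj(c,P)-[x0,y0]+.5)*k-.5);cv2.polylines(im,[q.round().astype(int)],False,col,1)
    cv2.imwrite(f"pics/{n}.png",im)
E
python3 - <<'E'
from h import *
c=ctrl.capture("top");s=ctrl.capture("scene")
for n,u,v in(("mat",316,209),):print(n,atz(c,u,v,0.001),)
print("mat scene",atz(s,318.5,217,.001))
for u,v in((235,213),(270,250)):print(atz(c,u,v,.03))
for u,v in((166,82),(240,74),(252,148),(174,159)):print(atz(c,u,v,.16))
crop(c,"t1",150,60,200,210,3.5 and 2.8) 
crop(s,"s1",290,130,190,140,4)
E
```

```text
mat [ 0.53486939 -0.08033678  0.001     ]
mat scene [ 0.53669438 -0.0728361   0.001     ]
[0.52076111 0.14474689 0.03      ]
[0.41836464 0.04606414 0.03      ]
[0.8463146 0.3065686 0.16     ]
[0.8672598  0.11542796 0.16      ]
[0.66739942 0.07976814 0.16      ]
[0.64008988 0.27401097 0.16      ]
```

View pics/t1.png

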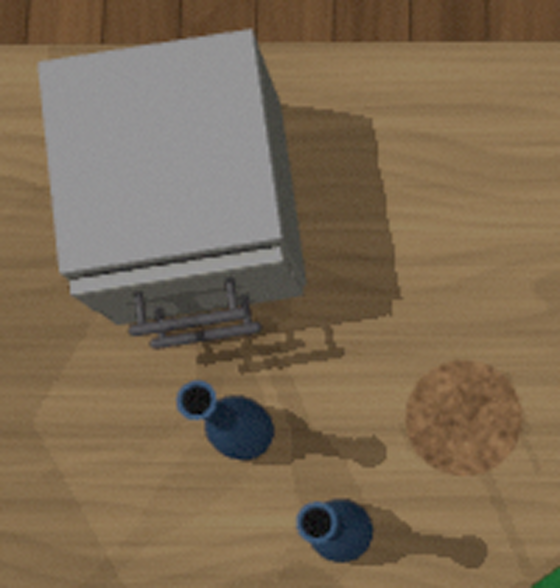

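View pics/s1.png

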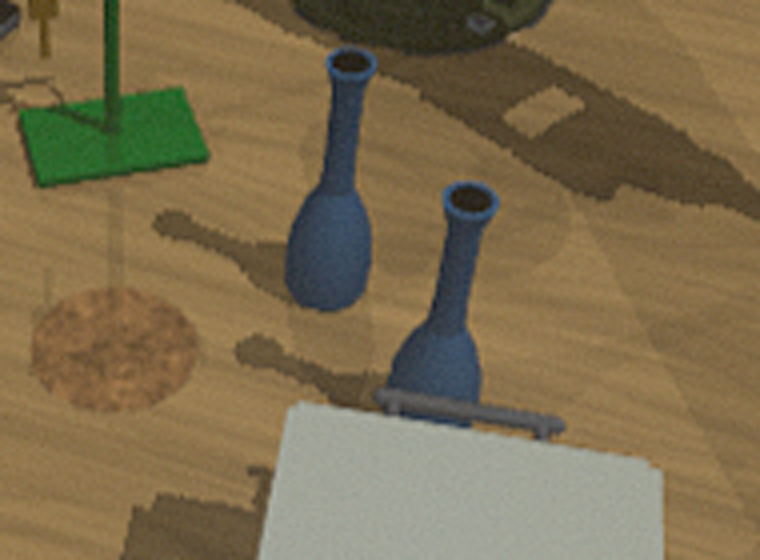

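Run:
```python
from h import *
c=ctrl.capture("top");s=ctrl.capture("scene")
T=lambda u,v:(u/2.8+150-.3,v/2.8+60-.3)
S=lambda u,v:(u/4+290-.4,v/4+130-.4)
print("C",[(-np.array(k["R"]).T@k["t"]).round(3) for k in(c,s)])
print("mat",atz(c,*T(464,416),.001),atz(s,*S(116,350),.001))
print("mouth",atz(c,*T(197,400),.205),atz(s,*S(470,201),.205))
print("decoy mouth",atz(c,*T(318,523),.205),atz(s,*S(352,65),.205))
for p in((40,62),(252,30),(282,241),(60,272)):print("unit",atz(c,*T(*p),.16))
for p in((299,403),(662,467)):print("unit s",atz(s,*S(*p),.16))
for p in((131,330),(246,319)):print("bar t",atz(c,*T(*p),.122))
for p in((377,397),(563,426)):print("bar s",atz(s,*S(*p),.122))
for p in((153,344),(259,327)):print("barlow t",atz(c,*T(*p),.045))
```

```text
C [array([ 0.379, -0.077,  1.086]), array([1.243, 0.218, 0.838])]
mat [ 0.53698104 -0.07867654  0.001     ] [ 0.53694521 -0.07242799  0.001     ]
mouth [0.52192419 0.14361813 0.205     ] [0.52222205 0.14716183 0.205     ]
decoy mouth [0.4198237  0.04121737 0.205     ] [0.42134258 0.04680065 0.205     ]
unit [0.84678688 0.31181898 0.16      ]
unit [0.87730255 0.11648779 0.16      ]
unit [0.67323605 0.08388175 0.16      ]
unit [0.64570745 0.2815171  0.16      ]
unit s [0.67024671 0.09226627 0.16      ]
unit s [0.64121379 0.28480661 0.16      ]
bar t [0.60103283 0.22754684 0.122     ]
bar t [0.61078649 0.12193703 0.122     ]
bar s [0.61667146 0.1263249  0.122     ]
bar s [0.59823983 0.23146412 0.122     ]
barlow t [0.60443793 0.22932907 0.045     ]
barlow t [0.62108608 0.12462564 0.045     ]
```

```bash
cat >> h.py <<'E'
from scipy.spatial.transform import Rotation as Ro
def orient(d,th,flip=1):
    # tool x points down and along horizontal dir d by tilt th (deg); tool z horizontal
    d=np.array(d,float);d/=np.linalg.norm(d);th=np.radians(th)
    x=np.r_[np.sin(th)*d,-np.cos(th)];z=flip*np.array([-d[1],d[0],0]);y=np.cross(z,x)
    return Ro.from_matrix(np.c_[x,y,z])
def row(pos,R,show=True):
    s=ctrl.state();R0=Ro.from_quat(s["eef_rot"]);p=np.array(s["tcp_pos"])
    t=R0.inv().apply(np.array(pos)-p)*100;w=np.degrees((R0.inv()*R).as_rotvec())
    print("from",p.round(4),"shift cm",t.round(2),"turn",w.round(2),"|t|mm",round(10*np.linalg.norm(t)),"q",np.round(s["joint_pos"],3),"t",round(s["time_s"],2),"g",round(s["gripper_width"],2))
E
python3 - <<'E'
from h import *
s=ctrl.state();print(Ro.from_quat(s["eef_rot"]).as_matrix().round(3))
d=(0.068,-0.998)
for f in(1,-1):row((.51,.27,.2),orient(d,35,f))
E
```

```text
[[-0.    -0.906  0.424]
 [-0.     0.424  0.906]
 [-1.     0.    -0.   ]]
from [0.2332 0.4981 0.2561] shift cm [  5.61 -34.74  -8.92] turn [ 59.04  18.59 -31.58] |t|mm 363 q [ 1.066  0.3    1.521 -0.     1.321 -0.067] t 0.3 g 1.0
from [0.2332 0.4981 0.2561] shift cm [  5.61 -34.74  -8.92] turn [-114.65   36.14   21.28] |t|mm 363 q [ 1.066  0.3    1.521 -0.     1.321 -0.067] t 0.3 g 1.0
```

Call:
{"fn": "send_rows", "kwargs": {
  "plan": [
    [[0.5, 2, -17, -4, 30, 9, -16], [0.5, 2, -17, -4, 30, 9, -16], [0.5, 2, -17, -4, 30, 9, -16], [0.5, 2, -17, -4, 30, 9, -16], [0.5, 2, -17, -4, 30, 9, -16], [0.5, 2, -17, -4, 30, 9, -16]]
  ]
}}

```text
time_s: 0.8
tcp_pos: [0.3715, 0.3885, 0.2351]
eef_rot: [-0.318, 0.662, 0.093, 0.673]
contact_force: [-0.5, -0.5, -0.9]
gripper_width: 0.502
```

Run:
```python
from h import *
row((.51,.27,.2),orient((.068,-.998),35))
```

```text
from [0.3715 0.3885 0.2351] shift cm [  8.33 -15.74   5.25] turn [ 28.59   9.29 -15.61] |t|mm 186 q [ 0.852  0.375  1.498 -0.282  1.434  0.316] t 0.8 g 0.5
```

Call:
{"fn": "send_rows", "kwargs": {
  "plan": [
    [[0.5, 8.3, -15.7, 5.2, 28.6, 9.3, -15.6], [0.5, 8.3, -15.7, 5.2, 28.6, 9.3, -15.6], [0.5, 8.3, -15.7, 5.2, 28.6, 9.3, -15.6], [0.5, 8.3, -15.7, 5.2, 28.6, 9.3, -15.6], [0.5, 8.3, -15.7, 5.2, 28.6, 9.3, -15.6], [0.5, 8.3, -15.7, 5.2, 28.6, 9.3, -15.6]]
  ]
}}

```text
time_s: 1.3
tcp_pos: [0.5108, 0.2683, 0.1982]
eef_rot: [-0.235, 0.668, -0.192, 0.68]
contact_force: [-1.1, -0.0, 0.7]
gripper_width: 0.502
```

Run:
```python
from h import *
row((.515,.245,.036),orient((.068,-.998),35))
c=ctrl.capture("top");s=ctrl.capture("scene")
cv2.imwrite("pics/t2.png",c["img"][:,:,::-1]);cv2.imwrite("pics/s2.png",s["img"][:,:,::-1])
```

```text
from [0.5108 0.2683 0.1982] shift cm [14.62  7.4   0.31] turn [-0.13 -0.28  0.12] |t|mm 164 q [ 0.608  0.586  1.347 -0.513  1.561  0.642] t 1.3 g 0.5
```

View pics/t2.png

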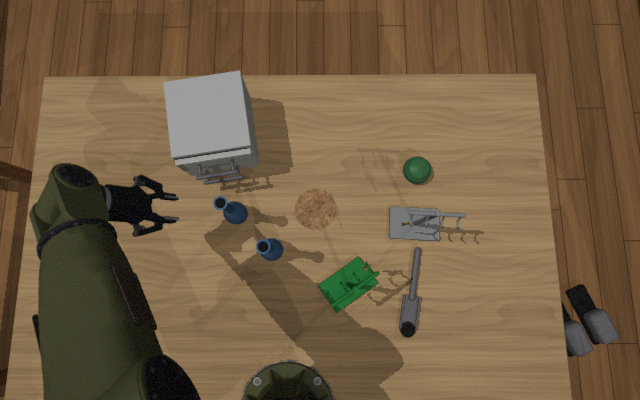

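View pics/s2.png

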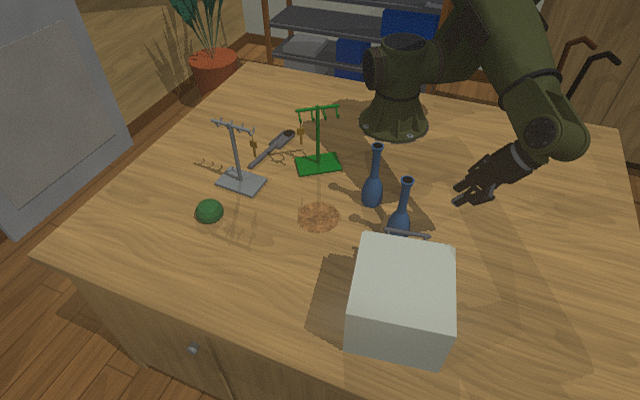

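Run:
```python
from h import *
from scipy.optimize import least_squares as ls
s=ctrl.state()
D=[([1.0664195,.3004794,1.5216333],[.23305,.49794,.25569],[-.37970774,.59701673,.37930231,.59625734]),
([.852,.375,1.498],[.3715,.3885,.2351],[-.318,.662,.093,.673]),
(s["joint_pos"][:3],s["tcp_pos"],s["eef_rot"])]
def wr(p,q):
    d1,a2,a3,L,e,a1,b=p
    r=a1+a2*np.sin(q[1])+a3*np.sin(q[1]+q[2]+b);z=d1+a2*np.cos(q[1])+a3*np.cos(q[1]+q[2]+b)
    return Ro.from_euler('z',q[0]).apply([r,e,z])
def f(p):
    o=[]
    for q,t,Q in D:
        o+=list(wr(p,q)+p[3]*Ro.from_quat(Q).apply([1,0,0])-t)
    return np.r_[o,0.01*(np.array(p)-p0)]
p0=np.array([.3,.4,.4,.25,.037,0,0])
r=ls(f,p0);print(r.x.round(3),np.abs(r.fun[:9]).max())
print("W",wr(r.x,s["joint_pos"]))
```

```text
[ 0.211  0.417  0.45   0.22   0.037 -0.005  0.05 ] 0.00021194561769516396
W [0.50053516 0.3961577  0.38021577]
```

Call:
{"fn": "send_rows", "kwargs": {
  "plan": [
    [[0.5, 14.6, 7.4, 0.3, 0, 0, 0], [0.5, 14.6, 7.4, 0.3, 0, 0, 0], [0.5, 14.6, 7.4, 0.3, 0, 0, 0], [0.5, 14.6, 7.4, 0.3, 0, 0, 0], [0.5, 14.6, 7.4, 0.3, 0, 0, 0], [0.5, 14.6, 7.4, 0.3, 0, 0, 0]]
  ]
}}

```text
time_s: 1.9
tcp_pos: [0.5123, 0.2491, 0.0379]
eef_rot: [-0.237, 0.668, -0.186, 0.68]
contact_force: [0.6, 0.9, 1.1]
gripper_width: 0.503
```

Run:
```python
from h import *
print(ctrl.state()["contact_force"].round(1))
row((.5177,.205,.036),orient((.068,-.998),35))
c=ctrl.capture("top");s=ctrl.capture("scene")
k=[(.522,.1453,0,.027,(0,255,255)),(.522,.1453,.205,.017,(0,255,255)),(.522,.1453,.03,.031,(0,255,0)),(.537,-.0755,.001,.06,(0,0,255)),(.4205,.044,.205,.017,(255,0,255))]
crop(c,"t3",130,130,230,160,3.4,k);crop(s,"s3",280,110,260,160,3,k)
```

```text
[0.6 0.9 1.1]
from [0.5123 0.2491 0.0379] shift cm [ 2.69 -3.54  0.22] turn [ 0.45 -0.06 -0.13] |t|mm 44 q [ 0.581  0.777  1.451 -0.545  1.289  0.761] t 1.9 g 0.5
```

View pics/t3.png

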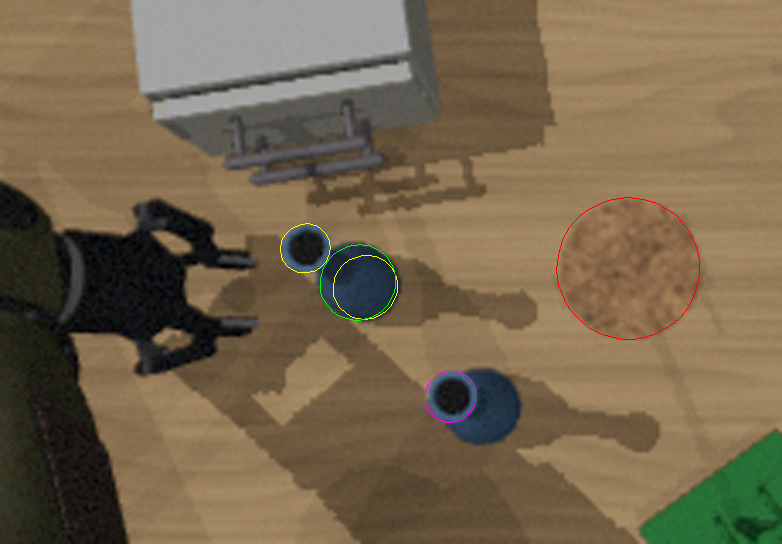

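View pics/s3.png

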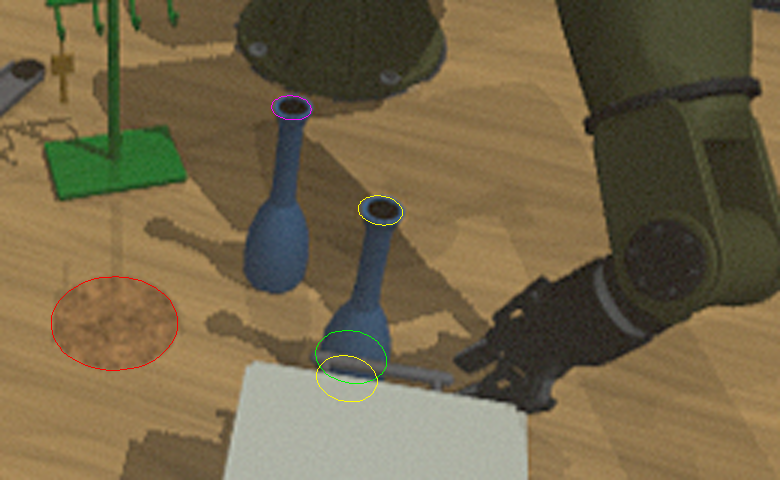

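Call:
{"fn": "send_rows", "kwargs": {
  "plan": [
    [[0.5, 1.3, -1.8, 0.3, 0, 0, 0], [0.5, 2.7, -3.5, 0.35, 0.4, 0, 0], [0.5, 2.7, -3.5, 0.35, 0.4, 0, 0]]
  ]
}}

```text
time_s: 2.25
tcp_pos: [0.5218, 0.2047, 0.0415]
eef_rot: [-0.232, 0.665, -0.189, 0.684]
contact_force: [-0.0, 0.4, 0.4]
gripper_width: 0.501
```

Run:
```python
from h import *
print(ctrl.state()["contact_force"].round(1))
row((.5235,.175,.036),orient((.068,-.998),35))
row((.534,-.028,.036),orient((.068,-.998),35))
c=ctrl.capture("top");s=ctrl.capture("scene")
crop(c,"t4",130,130,230,160,3.4);crop(s,"s4",280,110,260,160,3)
```

```text
[-0.   0.4  0.4]
from [0.5218 0.2047 0.0415] shift cm [ 2.14 -2.13 -0.03] turn [-0.34  0.32 -0.36] |t|mm 30 q [ 0.511  0.737  1.513 -0.579  1.233  0.739] t 2.25 g 0.5
from [0.5218 0.2047 0.0415] shift cm [ 13.7  -18.85  -0.33] turn [-0.34  0.32 -0.36] |t|mm 233 q [ 0.511  0.737  1.513 -0.579  1.233  0.739] t 2.25 g 0.5
```

View pics/t4.png

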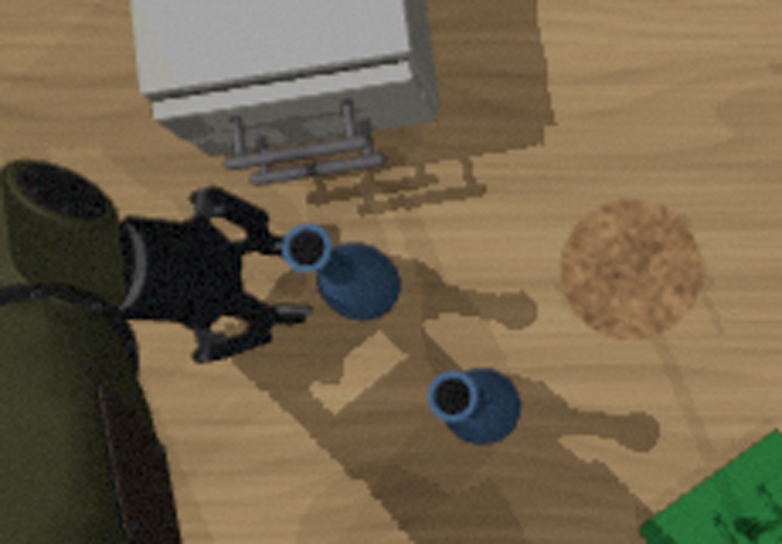

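View pics/s4.png

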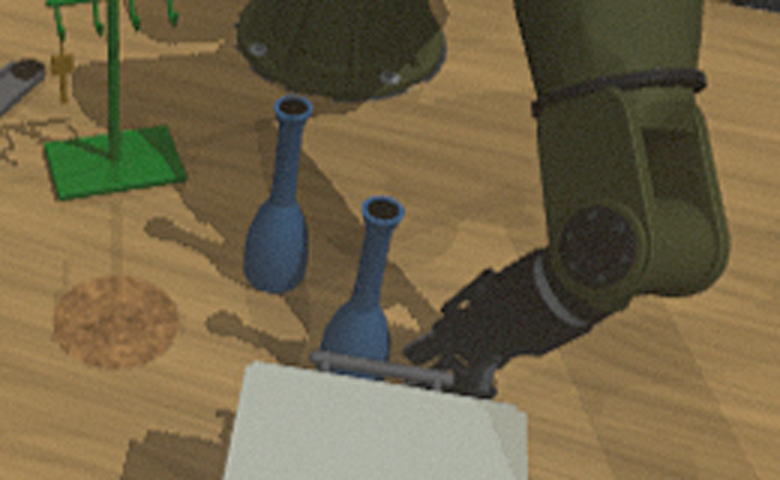

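```bash
cat > chk.py <<'E'
from h import *
from scipy.optimize import fsolve
P=[ 0.211,0.417,0.45,0.22,0.037,-0.005,0.05]
def W(q):
    r=P[5]+P[1]*np.sin(q[1])+P[2]*np.sin(q[1]+q[2]+P[6]);z=P[0]+P[1]*np.cos(q[1])+P[2]*np.cos(q[1]+q[2]+P[6])
    return Ro.from_euler('z',q[0]).apply([r,P[4],z])
def chk(tcp,R):
    w=np.array(tcp)-.22*R.apply([1,0,0])
    q=fsolve(lambda q:W(q)-w,[.3,.7,1.5])
    r=P[5]+P[1]*np.sin(q[1]);E=Ro.from_euler('z',q[0]).apply([r,P[4],P[0]+P[1]*np.cos(q[1])])
    best=1
    for a in np.linspace(0,1,101):
        p=w+a*(E-w)
        for z in np.linspace(0,.205,42):
            d=np.linalg.norm(p-[.4205,.044,z])
            if d<best:best=d;bp=p,z
    print(np.round(tcp,3),"W",w.round(3),"E",E.round(3),"q",q.round(2),"decoy axis dist",round(best,3),bp[0].round(3),bp[1])
E
python3 - <<'E'
from chk import *
for y in(.2,.1,.05,-.028):
    for th in (35,28): chk((.534-(y+.028)*.068,y,.036),orient((.068,-.998),th))
    chk((.534-(y+.028)*.068,y,.036),orient((-.2,-.98),35))
E
```

```text
[0.518 0.2   0.036] W [0.51  0.326 0.216] E [0.221 0.165 0.521] q [0.51 0.73 1.54] decoy axis dist 0.255 [0.415 0.273 0.317] 0.205
[0.518 0.2   0.036] W [0.511 0.303 0.23 ] E [0.215 0.151 0.533] q [0.47 0.69 1.57] decoy axis dist 0.243 [0.425 0.259 0.318] 0.205
[0.518 0.2   0.036] W [0.544 0.324 0.216] E [0.239 0.166 0.507] q [0.48 0.78 1.44] decoy axis dist 0.251 [0.425 0.262 0.33 ] 0.205
[0.525 0.1   0.036] W [0.517 0.226 0.216] E [0.223 0.12  0.54 ] q [0.35 0.66 1.67] decoy axis dist 0.182 [0.452 0.203 0.288] 0.205
[0.525 0.1   0.036] W [0.518 0.203 0.23 ] E [0.216 0.107 0.55 ] q [0.31 0.62 1.69] decoy axis dist 0.17 [0.464 0.186 0.288] 0.205
[0.525 0.1   0.036] W [0.551 0.224 0.216] E [0.242 0.12  0.527] q [0.32 0.71 1.57] decoy axis dist 0.185 [0.467 0.196 0.3  ] 0.205
[0.529 0.05  0.036] W [0.52  0.176 0.216] E [0.225 0.098 0.547] q [0.26 0.64 1.71] decoy axis dist 0.145 [0.467 0.162 0.276] 0.205
[0.529 0.05  0.036] W [0.522 0.153 0.23 ] E [0.217 0.086 0.555] q [0.22 0.6  1.73] decoy axis dist 0.135 [0.476 0.143 0.279] 0.205
[0.529 0.05  0.036] W [0.554 0.174 0.216] E [0.244 0.098 0.533] q [0.24 0.69 1.61] decoy axis dist 0.153 [0.479 0.155 0.292] 0.205
[ 0.534 -0.028  0.036] W [0.525 0.098 0.216] E [0.228 0.064 0.553] q [0.11 0.61 1.75] decoy axis dist 0.099 [0.484 0.093 0.263] 0.205
[ 0.534 -0.028  0.036] W [0.527 0.075 0.23 ] E [0.221 0.053 0.559] q [0.07 0.58 1.76] decoy axis dist 0.099 [0.49  0.072 0.27 ] 0.205
[ 0.534 -0.028  0.036] W [0.559 0.096 0.216] E [0.247 0.063 0.539] q [0.1  0.67 1.65] decoy axis dist 0.117 [0.497 0.089 0.281] 0.205
```

Run:
```python
from chk import *
print(ctrl.state()["contact_force"].round(1))
row((.525,.155,.036),orient((.068,-.998),35))
chk((.554,-.02,.036),orient((-.2,-.98),35))
```

```text
[-0.1  0.5  0.8]
from [0.5216 0.2068 0.0412] shift cm [ 3.38 -3.98 -0.01] turn [-0.29  0.35 -0.39] |t|mm 52 q [ 0.515  0.739  1.51  -0.577  1.235  0.74 ] t 2.35 g 0.5
[ 0.554 -0.02   0.036] W [0.579 0.104 0.216] E [0.258 0.067 0.529] q [0.11 0.7  1.59] decoy axis dist 0.129 [0.499 0.094 0.295] 0.205
```

Call:
{"fn": "send_rows", "kwargs": {
  "plan": [
    [[0.5, 0.7, -0.3, 0, 0, 0, 0], [0.5, 1.0, -0.8, 0, 0, 0, 0], [0.5, 1.4, -1.3, 0, 0, 0, 0], [0.5, 1.8, -1.8, 0, 0, 0, 0], [0.5, 2.2, -2.4, 0, 0, 0, 0], [0.5, 2.6, -2.9, 0, 0, 0, 0], [0.5, 3.0, -3.5, 0, 0, 0, 0], [0.5, 3.4, -4.0, 0, 0, 0, 0]]
  ]
}}

```text
time_s: 3.02
tcp_pos: [0.5255, 0.1547, 0.0364]
eef_rot: [-0.232, 0.665, -0.188, 0.685]
contact_force: [-0.3, 6.7, 5.6]
gripper_width: 0.499
```

Run:
```python
from h import *
print(ctrl.state()["contact_force"].round(1))
row((.529,.107,.036),orient((.068,-.998),35))
c=ctrl.capture("top");s=ctrl.capture("scene")
crop(c,"t5",130,130,230,160,3.4);crop(s,"s5",280,110,260,160,3)
```

```text
[-0.3  6.7  5.6]
from [0.5255 0.1547 0.0364] shift cm [ 2.74 -3.92  0.03] turn [-0.3   0.43 -0.43] |t|mm 48 q [ 0.434  0.708  1.584 -0.619  1.163  0.711] t 3.02 g 0.5
```

View pics/t5.png

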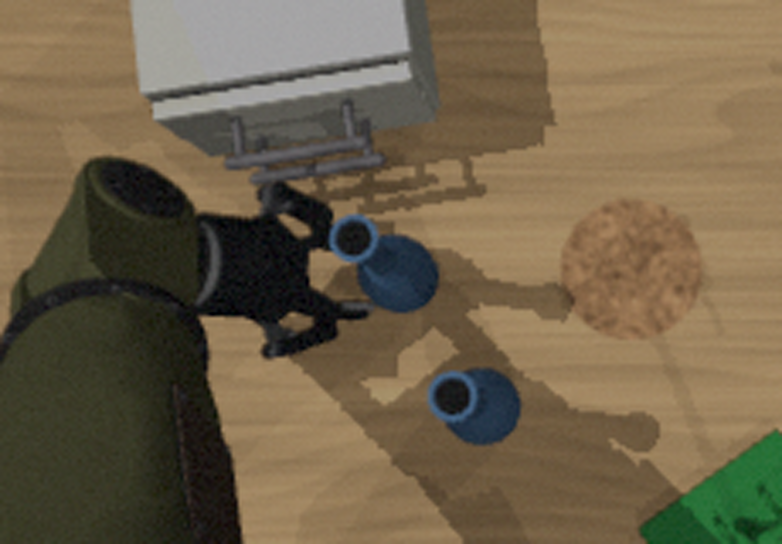

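View pics/s5.png

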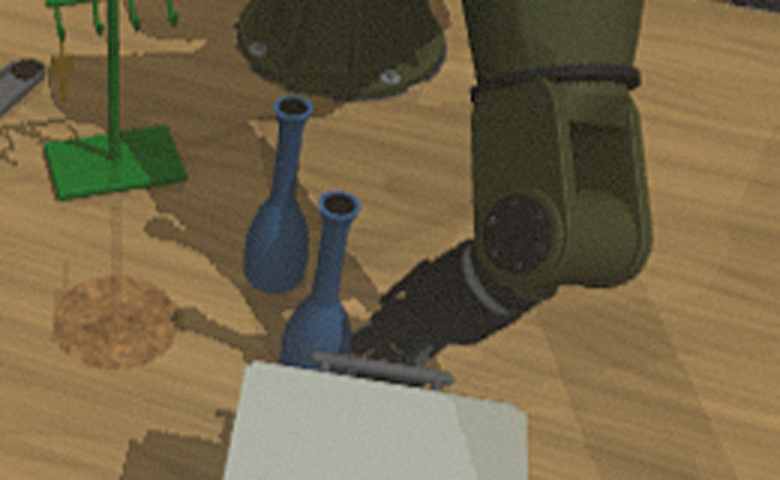

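Call:
{"fn": "send_rows", "kwargs": {
  "plan": [
    [[0.5, 0.3, -0.5, 0, 0, 0, 0], [0.5, 0.6, -1.0, 0, 0, 0, 0], [0.5, 1.0, -1.5, 0, 0, 0, 0], [0.5, 1.3, -2.0, 0, 0, 0, 0], [0.5, 1.6, -2.5, 0, 0, 0, 0], [0.5, 2.0, -3.0, 0, 0, 0, 0], [0.5, 2.3, -3.5, 0, 0, 0, 0], [0.5, 2.6, -4.0, 0, 0, 0, 0]]
  ]
}}

```text
time_s: 3.78
tcp_pos: [0.5286, 0.1058, 0.0375]
eef_rot: [-0.232, 0.665, -0.188, 0.685]
contact_force: [0.6, 2.9, -0.6]
gripper_width: 0.502
```

Run:
```python
from h import *
print(ctrl.state()["contact_force"].round(1))
row((.536,.06,.037),orient((0,-1),35))
row((.542,.034,.037),orient((-.07,-.998),35))
c=ctrl.capture("top");s=ctrl.capture("scene")
crop(c,"t6",130,130,230,160,3.4);crop(s,"s6",280,110,260,160,3)
```

```text
[ 0.6  2.9 -0.6]
from [0.5286 0.1058 0.0375] shift cm [ 2.67 -3.77  0.44] turn [ 2.87  2.58 -0.41] |t|mm 46 q [ 0.353  0.676  1.641 -0.657  1.109  0.675] t 3.78 g 0.5
from [0.5286 0.1058 0.0375] shift cm [ 4.17 -5.94  0.86] turn [ 6.17  4.87 -0.42] |t|mm 73 q [ 0.353  0.676  1.641 -0.657  1.109  0.675] t 3.78 g 0.5
```

View pics/t6.png

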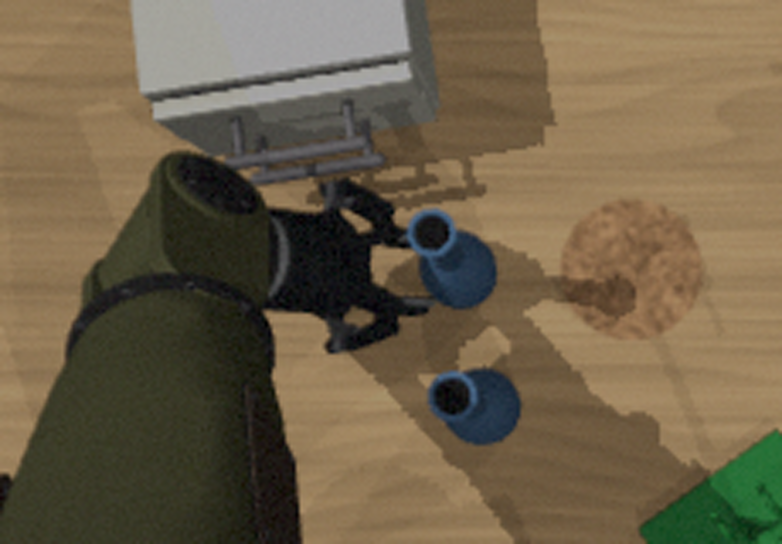

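Call:
{"fn": "send_rows", "kwargs": {
  "plan": [
    [[0.5, 0.3, -0.5, 0.05, 0.4, 0.3, 0], [0.5, 0.7, -1.0, 0.1, 0.7, 0.6, 0], [0.5, 1.0, -1.5, 0.15, 1.1, 1.0, 0], [0.5, 1.4, -2.0, 0.2, 1.5, 1.3, 0], [0.5, 1.7, -2.4, 0.25, 1.8, 1.6, 0], [0.5, 2.0, -2.8, 0.3, 2.2, 2.0, -0.2], [0.5, 2.4, -3.3, 0.37, 2.5, 2.3, -0.3], [0.5, 2.7, -3.8, 0.44, 2.9, 2.6, -0.4]]
  ]
}}

```text
time_s: 4.55
tcp_pos: [0.5363, 0.0589, 0.0372]
eef_rot: [-0.212, 0.674, -0.213, 0.674]
contact_force: [-0.2, 4.1, 0.1]
gripper_width: 0.502
```

Run:
```python
from h import *
print(ctrl.state()["contact_force"].round(1))
row((.545,.018,.037),orient((-.1,-.995),35))
c=ctrl.capture("top");s=ctrl.capture("scene")
crop(c,"t7",130,130,230,160,3.4);crop(s,"s7",280,110,260,160,3)
```

```text
[-0.2  4.1  0.1]
from [0.5363 0.0589 0.0372] shift cm [ 2.36 -3.34  0.88] turn [4.6  3.23 0.02] |t|mm 42 q [ 0.268  0.678  1.641 -0.666  1.11   0.662] t 4.55 g 0.5
```

View pics/t7.png

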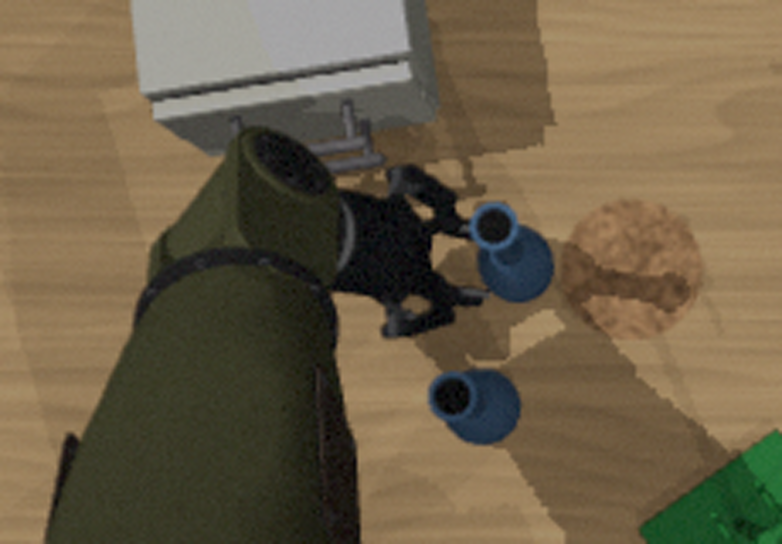

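View pics/s7.png

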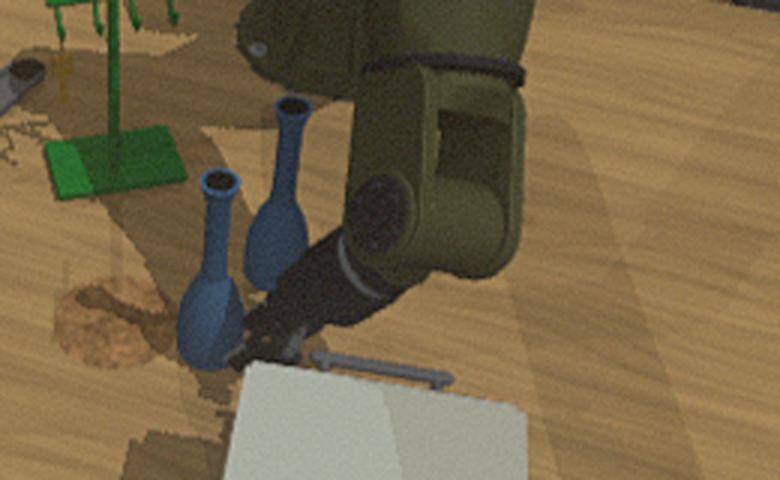

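Run:
```python
from chk import *
R=orient((-.05,-.999),35)
row((.5405,.018,.037),R)
chk((.544,-.02,.037),R)
```

```text
from [0.5363 0.0584 0.0371] shift cm [ 2.33 -3.3   0.44] turn [2.22 1.56 0.04] |t|mm 41 q [ 0.267  0.678  1.641 -0.666  1.11   0.662] t 4.65 g 0.5
[ 0.544 -0.02   0.037] W [0.55  0.106 0.217] E [0.242 0.067 0.542] q [0.12 0.65 1.68] decoy axis dist 0.116 [0.492 0.099 0.279] 0.205
```

Call:
{"fn": "send_rows", "kwargs": {
  "plan": [
    [[0.5, 0.3, -0.4, 0.05, 0.3, 0.2, 0], [0.5, 0.6, -0.8, 0.1, 0.6, 0.4, 0], [0.5, 0.9, -1.2, 0.15, 0.9, 0.6, 0], [0.5, 1.2, -1.7, 0.2, 1.2, 0.8, 0], [0.5, 1.5, -2.1, 0.25, 1.5, 1.0, 0], [0.5, 1.7, -2.5, 0.3, 1.8, 1.2, 0], [0.5, 2.0, -2.9, 0.37, 2.0, 1.4, 0], [0.5, 2.3, -3.3, 0.44, 2.2, 1.6, 0]]
  ]
}}

```text
time_s: 5.32
tcp_pos: [0.5405, 0.0177, 0.0371]
eef_rot: [-0.196, 0.68, -0.23, 0.668]
contact_force: [-0.1, 4.7, 0.2]
gripper_width: 0.497
```

Run:
```python
from chk import *
print(ctrl.state()["contact_force"].round(1))
R=orient((-.05,-.999),35)
row((.544,-.02,.037),R)
c=ctrl.capture("top");s=ctrl.capture("scene")
crop(c,"t8",130,130,230,160,3.4);crop(s,"s8",280,110,260,160,3)
```

```text
[-0.1  4.7  0.2]
from [0.5405 0.0177 0.0371] shift cm [ 2.16 -3.07  0.54] turn [ 0.01 -0.08  0.04] |t|mm 38 q [ 0.192  0.675  1.646 -0.677  1.096  0.646] t 5.32 g 0.5
```

View pics/t8.png

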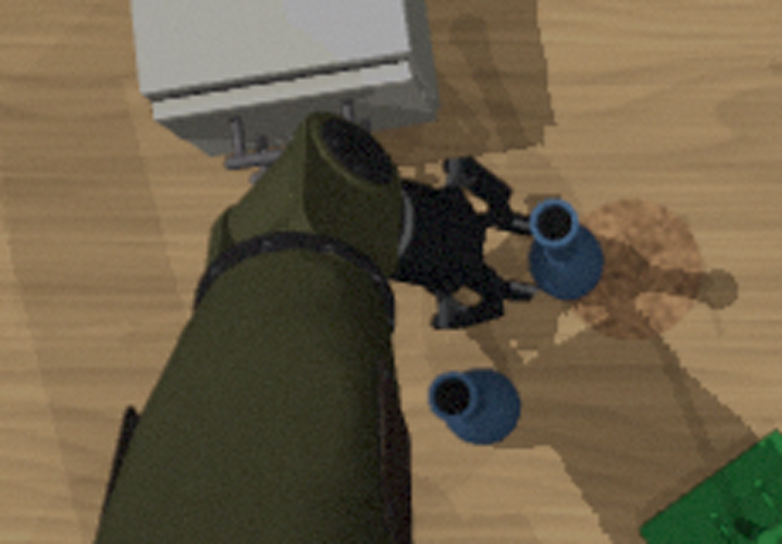

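View pics/s8.png

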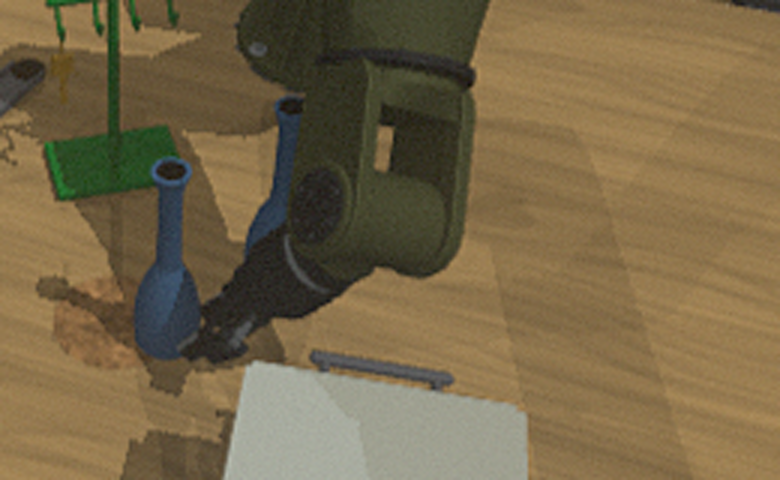

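Call:
{"fn": "send_rows", "kwargs": {
  "plan": [
    [[0.5, 0.3, -0.4, 0.05, 0, 0, 0], [0.5, 0.6, -0.8, 0.1, 0, 0, 0], [0.5, 0.9, -1.2, 0.15, 0, 0, 0], [0.5, 1.2, -1.7, 0.2, 0, 0, 0], [0.5, 1.5, -2.1, 0.25, 0, 0, 0], [0.5, 1.7, -2.5, 0.3, 0, 0, 0], [0.5, 2.0, -2.9, 0.4, 0, 0, 0], [0.5, 2.25, -3.2, 0.5, 0, 0, 0]]
  ]
}}

```text
time_s: 6.08
tcp_pos: [0.5434, -0.0226, 0.0371]
eef_rot: [-0.196, 0.68, -0.23, 0.668]
contact_force: [-0.4, 4.1, 1.6]
gripper_width: 0.499
```

Run:
```python
from chk import *
print(ctrl.state()["contact_force"].round(1))
c=ctrl.capture("top");s=ctrl.capture("scene")
row((.544,.05,.06),orient((-.05,-.999),35))
k=[(.537,-.0755,.001,.06,(0,0,255))]
crop(c,"t9",130,130,230,160,3.4,k);crop(s,"s9",280,110,260,160,3,k)
```

```text
[-0.4  4.1  1.6]
from [ 0.5435 -0.0227  0.0371] shift cm [-6.05  4.63 -0.33] turn [-0.05 -0.13  0.08] |t|mm 76 q [ 0.12   0.666  1.663 -0.707  1.058  0.607] t 6.18 g 0.5
```

View pics/t9.png

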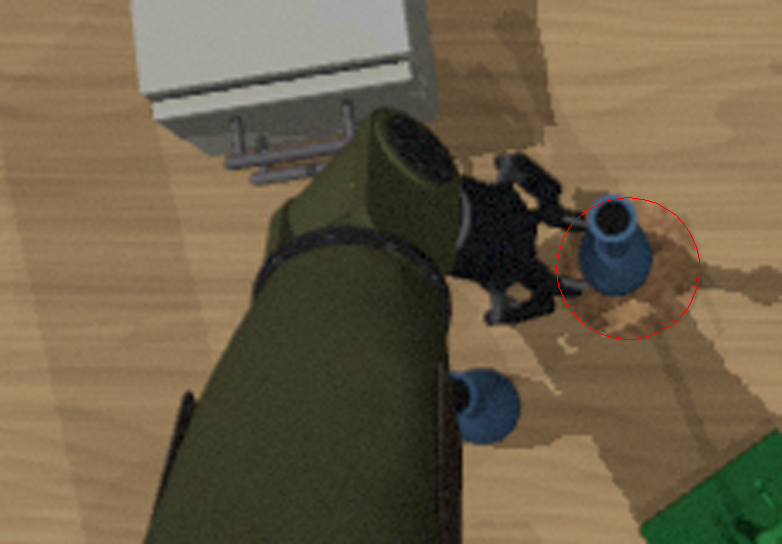

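View pics/s9.png

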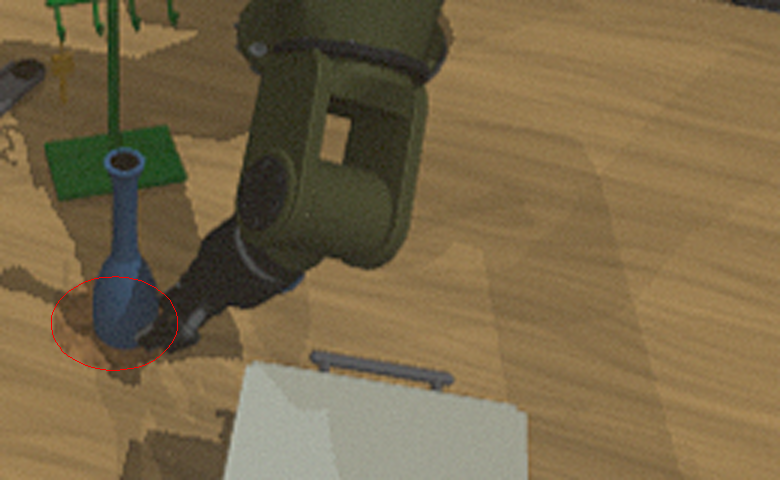

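Run:
```python
from chk import *
c=ctrl.capture("top");s=ctrl.capture("scene")
print(atz(c,612/3.4+130-.35,216/3.4+130-.35,.206),atz(s,124/3+280-.33,161/3+110-.33,.206))
print(ctrl.state()["contact_force"].round(1))
```

```text
[ 0.54272282 -0.06503503  0.206     ] [ 0.54138185 -0.06293724  0.206     ]
[0.  0.2 0.7]
```

Call:
{"fn": "send_rows", "kwargs": {
  "plan": [
    [[0.5, -0.3, 0.4, -0.05, 0, 0, 0], [0.5, -1.1, 1.6, -0.2, 0, 0, 0], [0.5, -2.3, 3.2, -0.4, 0, 0, 0], [0.5, -3.8, 5.3, -0.7, 0, 0, 0], [0.5, -3.8, 5.3, -0.7, 0, 0, 0]]
  ]
}}

```text
time_s: 6.7
tcp_pos: [0.5399, 0.0468, 0.0379]
eef_rot: [-0.197, 0.679, -0.229, 0.669]
contact_force: [-0.3, 0.0, 0.3]
gripper_width: 0.499
```

Run:
```python
from chk import *
print(ctrl.state()["contact_force"].round(1))
row((.50,.16,.25),orient((.989,.148),15))
row((.50,.16,.25),orient((.989,.148),15,-1))
R=orient((.989,.148),15);print(R.as_matrix().round(2))
```

```text
[-0.3  0.   0.3]
from [0.5399 0.0468 0.0379] shift cm [-23.74  -3.09  -4.55] turn [-92.13 -43.05  14.49] |t|mm 244 q [ 0.243  0.686  1.625 -0.655  1.127  0.669] t 6.7 g 0.5
from [0.5399 0.0468 0.0379] shift cm [-23.74  -3.09  -4.55] turn [79.68 14.06 41.77] |t|mm 244 q [ 0.243  0.686  1.625 -0.655  1.127  0.669] t 6.7 g 0.5
[[ 0.26 -0.96 -0.15]
 [ 0.04 -0.14  0.99]
 [-0.97 -0.26  0.  ]]
```

```bash
cat >> chk.py <<'E'
def orientd(th,yaw=8.5):
    a=np.radians(yaw);t=np.radians(th);d=np.array([np.cos(a),np.sin(a),0])
    x=np.sin(t)*d+np.array([0,0,-np.cos(t)]);z=np.cos(t)*d+np.array([0,0,np.sin(t)])
    return Ro.from_matrix(np.c_[x,np.cross(z,x),z])
E
python3 - <<'E'
from chk import *
row((.50,.165,.26),orientd(15))
E
```

```text
from [0.5399 0.0468 0.0379] shift cm [-24.85  -3.25  -4.57] turn [ -6.29 -17.97  36.21] |t|mm 255 q [ 0.243  0.686  1.625 -0.655  1.127  0.669] t 6.7 g 0.5
```

Call:
{"fn": "send_rows", "kwargs": {
  "plan": [
    [[0.4, -5, 0, 0, 0, 0, 0], [0.4, -10, 0, 0, 0, 0, 0], [0.4, -15, 0, 0, 0, 0, 0], [0.4, -20, 0, 0, 0, 0, 0], [0.4, -24, 0, 0, 0, 0, 0], [0.4, -24, 0, 0, 0, 0, 0], [0.4, -24, 0, 0, 0, 0, 0]]
  ]
}}

```text
time_s: 7.28
tcp_pos: [0.5477, 0.1881, 0.2403]
eef_rot: [-0.195, 0.677, -0.228, 0.672]
contact_force: [0.0, -0.5, -0.2]
gripper_width: 0.401
```

Run:
```python
from chk import *
row((.48,.16,.26),orientd(15))
c=ctrl.capture("top");s=ctrl.capture("scene")
k=[(.542,-.064,.001,.027,(0,255,255)),(.542,-.064,.205,.017,(0,255,255)),(.537,-.0755,.001,.06,(0,0,255))]
crop(c,"t10",130,60,230,220,2.7,k);crop(s,"s10",280,110,260,160,3,k)
```

```text
from [0.5477 0.1881 0.2403] shift cm [ 0.12 -3.71 -6.62] turn [ -6.3  -17.46  36.01] |t|mm 76 q [ 0.459  0.534  1.322 -0.527  1.599  0.577] t 7.28 g 0.4
```

View pics/t10.png

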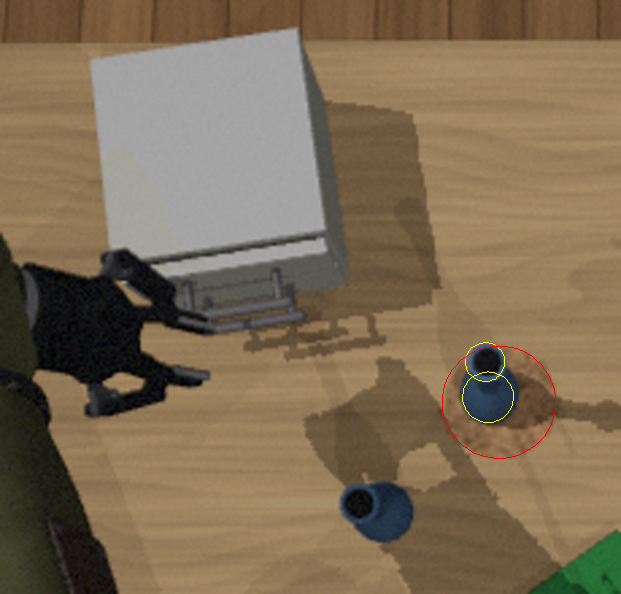

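View pics/s10.png

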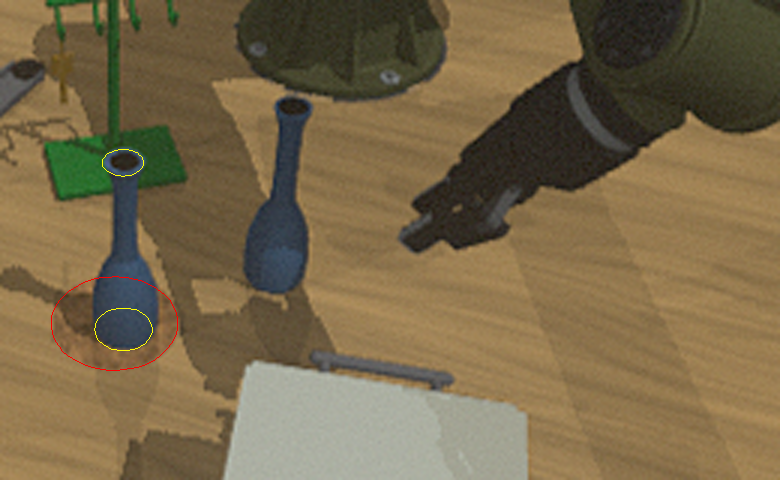

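Call:
{"fn": "send_rows", "kwargs": {
  "plan": [
    [[0.35, 0.1, -3.7, -6.6, -6.3, -17.5, 36], [0.35, 0.1, -3.7, -6.6, -6.3, -17.5, 36], [0.35, 0.1, -3.7, -6.6, -6.3, -17.5, 36], [0.35, 0.1, -3.7, -6.6, -6.3, -17.5, 36], [0.35, 0.1, -3.7, -6.6, -6.3, -17.5, 36], [0.35, 0.1, -3.7, -6.6, -6.3, -17.5, 36], [0.35, 0.1, -3.7, -6.6, -6.3, -17.5, 36], [0.35, 0.1, -3.7, -6.6, -6.3, -17.5, 36]]
  ]
}}

```text
time_s: 8.05
tcp_pos: [0.4788, 0.1558, 0.2543]
eef_rot: [-0.046, 0.611, 0.055, 0.788]
contact_force: [0.5, 0.3, 0.1]
gripper_width: 0.352
```

Run:
```python
from chk import *
row((.48,.16,.26),orientd(15))
c=ctrl.capture("top");s=ctrl.capture("scene")
h=np.array([.607,.177,.122]);a=np.radians(8.5);dy=np.array([-np.sin(a),np.cos(a),0])
k=[([h-.05*dy,h+.05*dy],(0,255,255))]
crop(c,"t11",150,60,160,150,4,[],k);crop(s,"s11",340,170,140,100,5.5,[],k)
crop(c,"t11r",150,60,160,150,4);crop(s,"s11r",340,170,140,100,5.5)
```

```text
from [0.4788 0.1558 0.2543] shift cm [-0.51  0.39  0.31] turn [-0.22 -0.56  0.37] |t|mm 7 q [ 0.256  0.083  1.801 -0.039  1.008  0.13 ] t 8.05 g 0.35
```

View pics/t11.png

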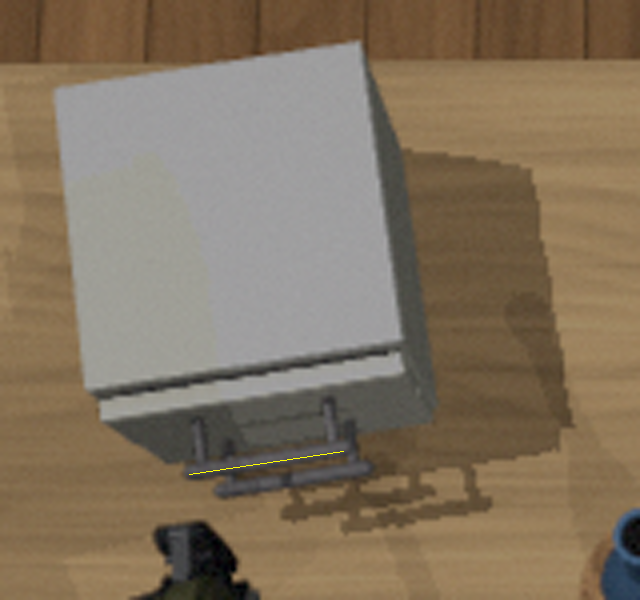

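View pics/s11.png

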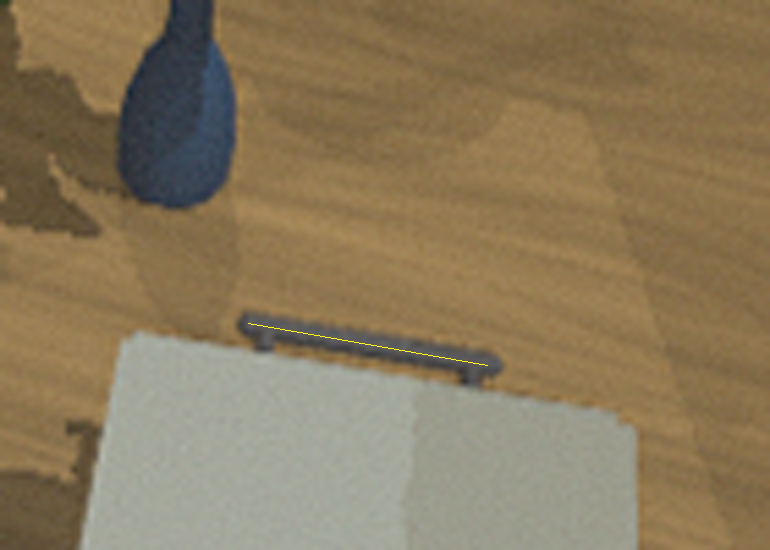

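Run:
```python
from chk import *
R=orientd(15);h=np.array([.607,.177,.122]);x=R.apply([1,0,0])
print(ctrl.state()["contact_force"].round(1))
row(h-.10*x,R); row(h-.010*x,R)
```

```text
[ 0.7  0.4 -0.5]
from [0.4792 0.1571 0.2544] shift cm [6.04 0.14 9.12] turn [-0.1  -0.56  0.35] |t|mm 109 q [ 0.259  0.085  1.799 -0.04   1.008  0.13 ] t 8.15 g 0.35
from [0.4792 0.1571 0.2544] shift cm [15.04  0.19  9.21] turn [-0.1  -0.56  0.35] |t|mm 176 q [ 0.259  0.085  1.799 -0.04   1.008  0.13 ] t 8.15 g 0.35
```

Call:
{"fn": "send_rows", "kwargs": {
  "plan": [
    [[0.35, 3, 0.1, 4.5, 0, -0.6, 0.3], [0.35, 6, 0.1, 9.1, 0, -0.6, 0.3], [0.35, 6, 0.1, 9.1, 0, -0.6, 0.3], [0.35, 6, 0.1, 9.1, 0, -0.6, 0.3], [0.35, 6, 0.1, 9.1, 0, -0.6, 0.3]]
  ]
}}

```text
time_s: 8.57
tcp_pos: [0.5813, 0.1733, 0.2166]
eef_rot: [-0.046, 0.609, 0.057, 0.79]
contact_force: [-0.4, -0.1, -0.2]
gripper_width: 0.35
```

Run:
```python
from chk import *
R=orientd(15);h=np.array([.607,.177,.122]);x=R.apply([1,0,0])
row(h-.010*x,R)
c=ctrl.capture("top");s=ctrl.capture("scene")
h=np.array([.607,.177,.122]);a=np.radians(8.5);dy=np.array([-np.sin(a),np.cos(a),0])
k=[([h-.05*dy,h+.05*dy],(0,255,255))]
crop(c,"t12",150,60,160,150,4,[],k);crop(s,"s12",340,150,140,120,5,[],k)
```

```text
from [0.5813 0.1733 0.2166] shift cm [8.81 0.01 0.09] turn [-0.08 -0.22  0.16] |t|mm 88 q [ 0.239  0.345  1.575 -0.031  0.966  0.107] t 8.57 g 0.35
```

View pics/t12.png

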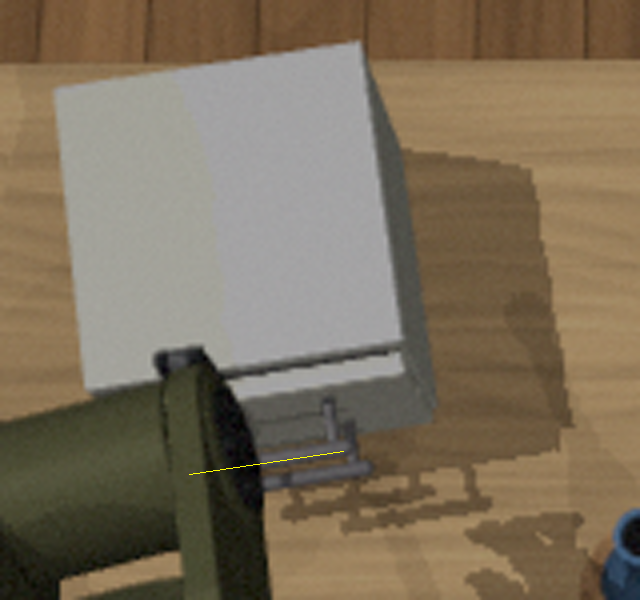

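View pics/s12.png

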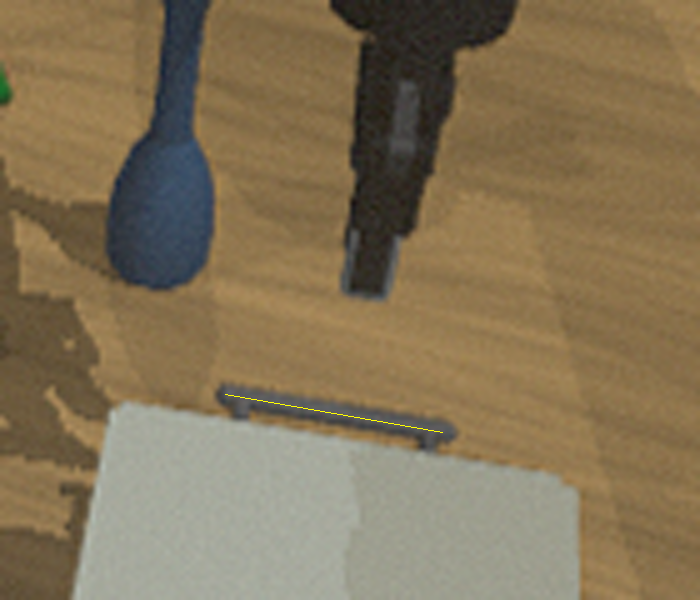

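Run:
```python
from chk import *
R=orientd(25);h=np.array([.607,.177,.122]);x=R.apply([1,0,0])
row(h-.06*x,R);row(h-.010*x,R)
```

```text
from [0.5806 0.1732 0.2185] shift cm [ 4.1  -0.01 -0.96] turn [ -0.06 -10.05   0.11] |t|mm 42 q [ 0.239  0.34   1.577 -0.031  0.965  0.106] t 8.67 g 0.36
from [0.5806 0.1732 0.2185] shift cm [ 9.03  0.   -0.09] turn [ -0.06 -10.05   0.11] |t|mm 90 q [ 0.239  0.34   1.577 -0.031  0.965  0.106] t 8.67 g 0.36
```

Call:
{"fn": "send_rows", "kwargs": {
  "plan": [
    [[0.35, 1, 0, -1, 0, -7, 0], [0.35, 3, 0, -1, 0, -10, 0], [0.35, 4.1, 0, -0.95, 0, -10, 0], [0.35, 5, 0, -0.8, 0, -10, 0], [0.35, 6, 0, -0.6, 0, -10, 0], [0.35, 7, 0, -0.4, 0, -10, 0], [0.35, 7, 0, -0.4, 0, -10, 0]]
  ]
}}

```text
time_s: 9.25
tcp_pos: [0.5952, 0.1751, 0.1481]
eef_rot: [-0.04, 0.537, 0.061, 0.84]
contact_force: [0.5, -0.4, -0.4]
gripper_width: 0.345
```

Run:
```python
from chk import *
R=orientd(25);h=np.array([.607,.177,.122]);x=R.apply([1,0,0])
print(ctrl.state()["contact_force"].round(1))
row(h-.010*x,R)
c=ctrl.capture("top");s=ctrl.capture("scene")
crop(c,"t13",150,60,160,150,4);crop(s,"s13",340,150,140,120,5)
```

```text
[ 0.5 -0.4 -0.4]
from [0.5952 0.1751 0.1481] shift cm [ 1.87  0.02 -0.01] turn [-0.06 -0.2   0.14] |t|mm 19 q [ 0.242  0.399  1.71  -0.073  0.603  0.146] t 9.25 g 0.34
```

View pics/s13.png

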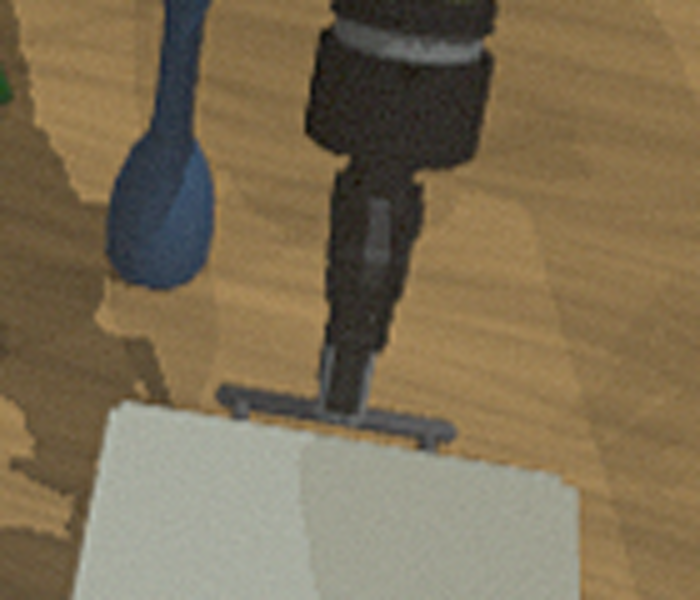

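Call:
{"fn": "send_rows", "kwargs": {
  "plan": [
    [[0.35, 0.9, 0, 0, 0, 0, 0], [0.35, 1.8, 0, 0, 0, 0, 0], [0.35, 1.8, 0, 0, 0, 0, 0]]
  ],
  "grip_force": 25
}}

```text
time_s: 9.6
tcp_pos: [0.6025, 0.1761, 0.1315]
eef_rot: [-0.04, 0.537, 0.061, 0.84]
contact_force: [-0.5, -0.3, -0.4]
gripper_width: 0.35
```

Call:
{"fn": "send_rows", "kwargs": {
  "plan": [
    [[0, 0, 0, 0, 0, 0, 0], [0, 0, 0, 0, 0, 0, 0], [0, 0, 0, 0, 0, 0, 0], [0, 0, 0, 0, 0, 0, 0], [0, 0, 0, 0, 0, 0, 0]]
  ],
  "grip_force": 25
}}

```text
time_s: 10.02
tcp_pos: [0.6022, 0.176, 0.1313]
eef_rot: [-0.04, 0.538, 0.061, 0.84]
contact_force: [0.8, 0.2, -5.2]
gripper_width: 0.111
```

Run:
```python
from chk import *
R=orientd(25);h=np.array([.607,.177,.122]);x=R.apply([1,0,0])
st=ctrl.state();print(st["contact_force"].round(1),st["gripper_width"])
d=np.array([np.cos(np.radians(8.5)),np.sin(np.radians(8.5)),0])
row(np.array(st["tcp_pos"])-.15*d,Ro.from_quat(st["eef_rot"]))
```

```text
[ 0.8  0.2 -5.2] 0.11104024001924638
from [0.6022 0.176  0.1313] shift cm [ -6.28  -0.03 -13.62] turn [0. 0. 0.] |t|mm 150 q [ 0.24   0.437  1.7   -0.075  0.576  0.148] t 10.02 g 0.11
```

Call:
{"fn": "send_rows", "kwargs": {
  "plan": [
    [[0, -0.4, 0, -0.9, 0, 0, 0], [0, -0.8, 0, -1.8, 0, 0, 0], [0, -1.25, 0, -2.7, 0, 0, 0], [0, -1.65, 0, -3.6, 0, 0, 0], [0, -2.1, 0, -4.5, 0, 0, 0], [0, -2.5, 0, -5.4, 0, 0, 0], [0, -2.9, 0, -6.3, 0, 0, 0], [0, -3.3, 0, -7.2, 0, 0, 0]]
  ]
}}

```text
time_s: 10.68
tcp_pos: [0.5235, 0.1636, 0.1312]
eef_rot: [-0.04, 0.538, 0.061, 0.84]
contact_force: [2.7, -9.9, -1.8]
gripper_width: 0.113
```

Run:
```python
from chk import *
st=ctrl.state();print(st["contact_force"].round(1),st["gripper_width"])
h=np.array([.6022,.176,.1313])
d=np.array([np.cos(np.radians(8.5)),np.sin(np.radians(8.5)),0])
row(h-.137*d,orientd(25))
c=ctrl.capture("top");s=ctrl.capture("scene")
crop(c,"t14",130,60,230,220,2.7);crop(s,"s14",280,90,260,180,3)
```

```text
[ 2.7 -9.9 -1.8] 0.11301044507539904
from [0.5235 0.1636 0.1312] shift cm [-2.41  0.05 -5.21] turn [-0.06 -0.26  0.21] |t|mm 57 q [ 0.256  0.286  1.917 -0.099  0.512  0.185] t 10.68 g 0.11
```

View pics/t14.png

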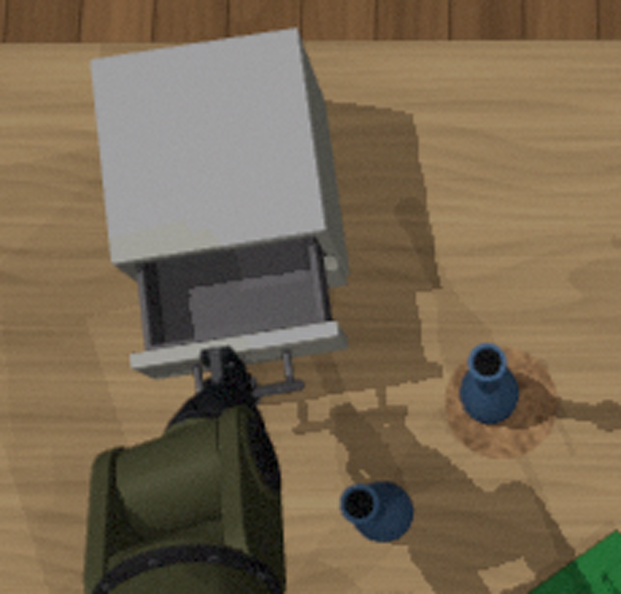

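View pics/s14.png

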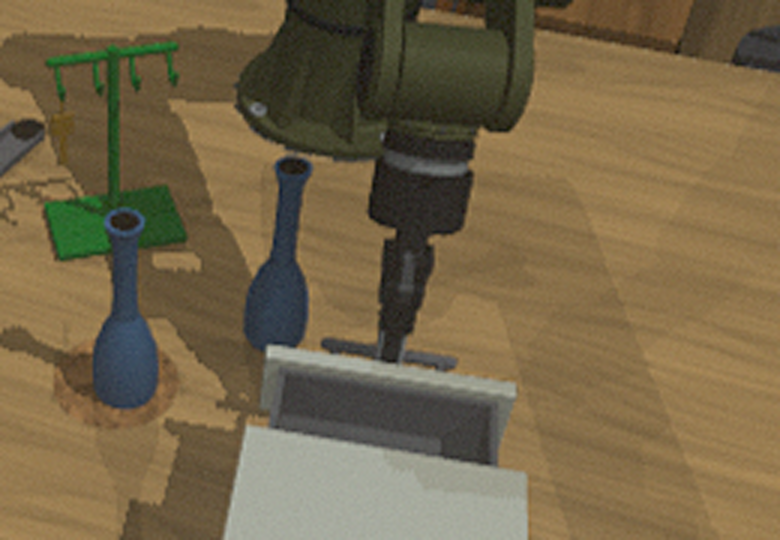

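Call:
{"fn": "send_rows", "kwargs": {
  "plan": [
    [[0, -0.3, -0.05, -0.7, 0, 0, 0], [0, -0.6, -0.08, -1.4, 0, 0, 0], [0, -1.0, -0.1, -2.2, 0, 0, 0], [0, -1.3, -0.12, -2.9, 0, 0, 0], [0, -1.7, -0.14, -3.6, 0, 0, 0], [0, -2.0, -0.16, -4.4, 0, 0, 0], [0, -2.3, -0.18, -5.0, 0, 0, 0], [0, -2.3, -0.18, -5.0, 0, 0, 0]]
  ]
}}

```text
time_s: 11.45
tcp_pos: [0.4675, 0.1544, 0.1313]
eef_rot: [-0.04, 0.538, 0.061, 0.84]
contact_force: [-2.5, 10.3, -6.8]
gripper_width: 0.115
```

Run:
```python
from chk import *
st=ctrl.state();print(st["contact_force"].round(1),st["gripper_width"])
p=np.array(st["tcp_pos"])-[.6022,.176,.1313];print(np.linalg.norm(p))
```

```text
[-2.5 10.3 -6.8] 0.11501058849829075
0.13645297267294645
```

Call:
{"fn": "send_rows", "kwargs": {
  "plan": [
    [[0, -0.1, 0.05, -0.2, 0, 0, 0], [0, -0.2, 0.08, -0.4, 0, 0, 0], [0, -0.25, 0.08, -0.55, 0, 0, 0], [0, -0.3, 0.08, -0.7, 0, 0, 0]]
  ]
}}

```text
time_s: 11.78
tcp_pos: [0.4597, 0.1534, 0.1312]
eef_rot: [-0.041, 0.538, 0.061, 0.84]
contact_force: [2.9, -9.3, -2.3]
gripper_width: 0.116
```

Run:
```python
from chk import *
st=ctrl.state();print(st["contact_force"].round(1),st["gripper_width"])
p=np.array(st["tcp_pos"])-[.6022,.176,.1313];print(np.linalg.norm(p))
```

```text
[ 2.9 -9.3 -2.3] 0.11568864269963783
0.14430467382442722
```

Call:
{"fn": "send_rows", "kwargs": {
  "plan": [
    [[0, -0.05, -0.03, -0.1, 0, 0, 0], [0, -0.1, -0.04, -0.25, 0, 0, 0], [0, -0.15, -0.04, -0.35, 0, 0, 0], [0, -0.2, -0.04, -0.45, 0, 0, 0]]
  ]
}}

```text
time_s: 12.12
tcp_pos: [0.4574, 0.1528, 0.1327]
eef_rot: [-0.04, 0.535, 0.061, 0.842]
contact_force: [30.7, 4.5, -9.7]
gripper_width: 0.114
```

Run:
```python
from chk import *
st=ctrl.state();print(st["contact_force"].round(1),st["gripper_width"])
p=np.array(st["tcp_pos"])-[.6022,.176,.1313];print(np.linalg.norm(p))
```

```text
[30.7  4.5 -9.7] 0.11428726691559897
0.14665112005291603
```

Call:
{"fn": "send_rows", "kwargs": {
  "plan": [
    [[0.0, 0, 0, 0, 0, 0, 0], [0.33, 0, 0, 0, 0, 0, 0], [0.33, 0, 0, 0, 0, 0, 0], [0.33, 0, 0, 0, 0, 0, 0]]
  ]
}}

```text
time_s: 12.45
tcp_pos: [0.4574, 0.1529, 0.1331]
eef_rot: [-0.04, 0.534, 0.061, 0.842]
contact_force: [0.2, 0.8, 0.1]
gripper_width: 0.333
```

Run:
```python
from chk import *
st=ctrl.state();print(st["contact_force"].round(1),st["gripper_width"],st["joint_pos"].round(3))
s=ctrl.capture("scene");crop(s,"s15",340,130,140,120,5)
```

```text
[0.2 0.8 0.1] 0.333084785122054 [ 0.272  0.148  2.089 -0.12   0.471  0.22 ]
```

View pics/s15.png

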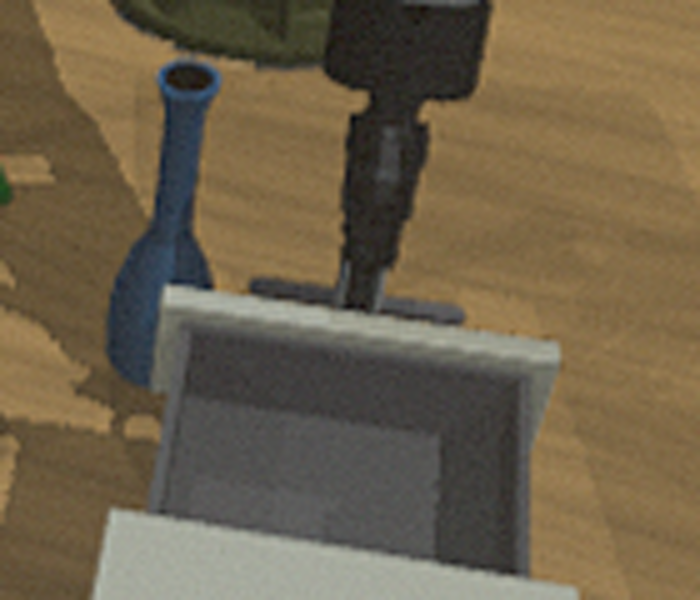

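Call:
{"fn": "send_rows", "kwargs": {
  "plan": [
    [[0.33, -0.7, 0, 0, 0, 0, 0], [0.33, -1.5, 0, 0, 0, 0, 0], [0.33, -3, 0, 0, 0, 0, 0], [0.33, -5, 0, 0, 0, 0, 0], [0.33, -8, 0, 0, 0, 0, 0], [0.33, -11, 0, 0, 0, 0, 0], [0.33, -14, 0, 0, 0, 0, 0], [0.33, -14, 0, 0, 0, 0, 0]]
  ]
}}

```text
time_s: 13.17
tcp_pos: [0.3981, 0.1447, 0.2656]
eef_rot: [-0.039, 0.531, 0.062, 0.844]
contact_force: [0.2, -0.6, 0.4]
gripper_width: 0.327
```

Run:
```python
from chk import *
st=ctrl.state();print(st["contact_force"].round(1),st["tcp_pos"].round(3),st["joint_pos"].round(3))
c=ctrl.capture("top");s=ctrl.capture("scene")
k=[(.542,-.064,.001,.027,(0,255,255)),(.542,-.064,.205,.017,(0,255,255)),(.537,-.0755,.001,.06,(0,0,255))]
crop(c,"t16",130,60,230,220,2.7,k);cv2.imwrite("pics/s16.png",s["img"][:,:,::-1]);cv2.imwrite("pics/t16f.png",c["img"][:,:,::-1])
```

```text
[ 0.2 -0.6  0.4] [0.398 0.145 0.266] [ 0.296 -0.204  2.079 -0.088  0.825  0.193]
```

View pics/t16.png

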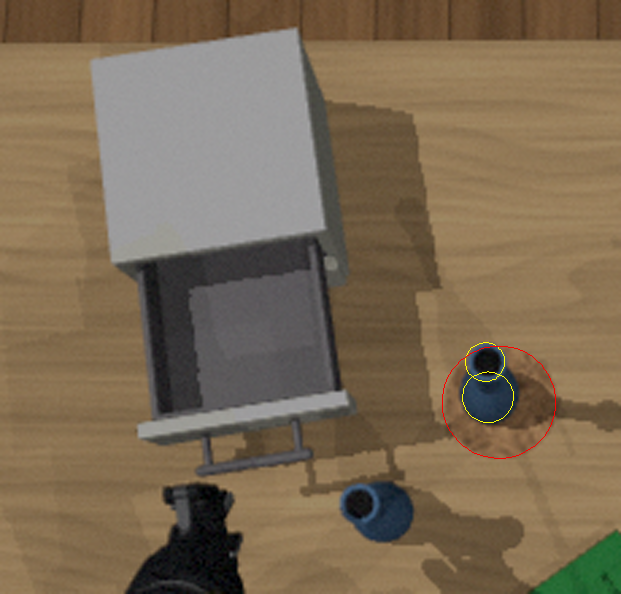

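View pics/s16.png

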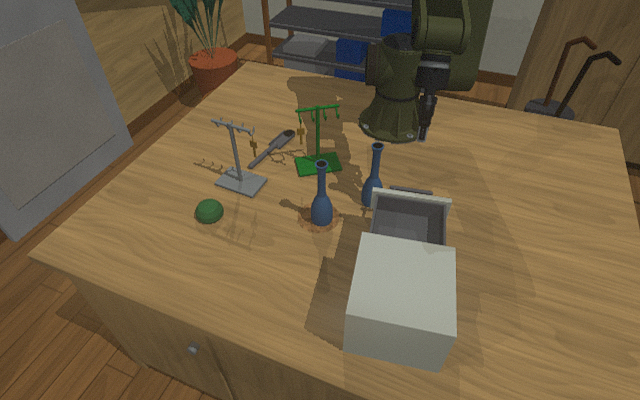

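View pics/t16f.png

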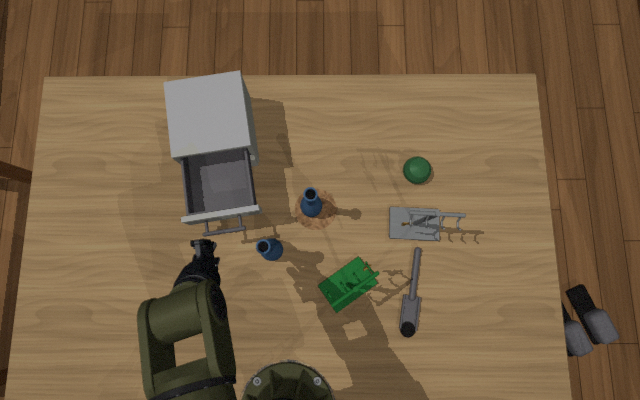

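Run:
```python
from chk import *
c=ctrl.capture("top");s=ctrl.capture("scene")
h0=np.array([.607,.177,.122]);a=np.radians(8.9);d=np.array([np.cos(a),np.sin(a),0]);dy=np.array([-d[1],d[0],0])
k=[]
for L,col in((.147,(0,255,255)),):
    h=h0-L*d;k.append(([h-.05*dy,h+.05*dy],col))
crop(c,"t17",180,130,100,120,6,[],k)
# original picture: drawer-front top edges vs. roof
```

```text
(no output)
```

View pics/t17.png

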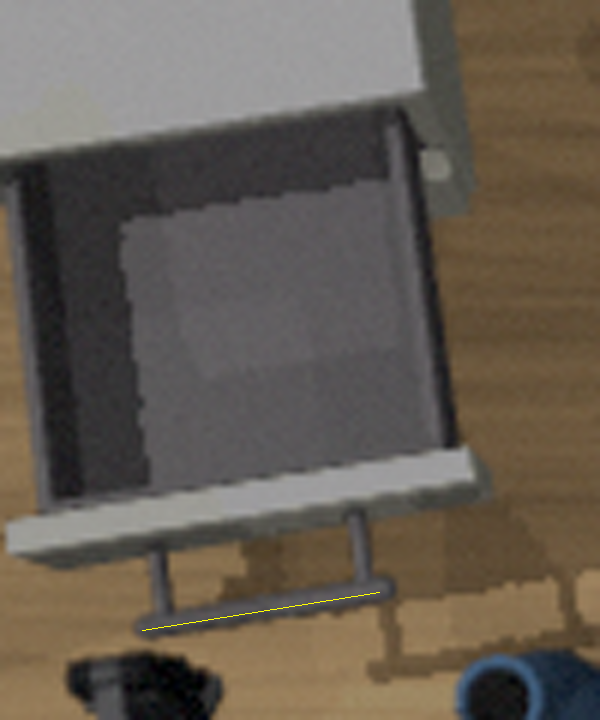

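Run:
```python
from plant import ctrl
print(ctrl.hand_in())
```

```text
the job is handed in; nothing more can be done
None
```

I slid the left-hand vase onto the cork mat, then pulled the top drawer open to its stop. I handed the job in at about 13 s of the 67 s allowed.

**Vase:** I pushed it with the half-open fingers cradling its body about 2 cm up. In the last pictures it stands upright at about (0.542, -0.064). That is about 13 mm off the mat's centre, so the foot has about 20 mm of mat left at its nearest edge. Nothing came near the neck in any picture.

**Top drawer:** I gripped the bar lightly and pulled it 147 mm, until the force jumped to about 31 N. I took that for the stop, with the drawer having started a few millimetres open. Sideways forces of up to about 10 N showed on the way because my first estimate of the unit's angle was slightly off. After release, the picture put the bar about 1 mm short of where the arm left it, which is within measuring error.

**Everything else:** In the last pictures the key stand, paperweight and shoehorn stand where they were, as do the look-alikes. The gripper is clear, with about zero force on the tool. I could not see the bottom drawer directly because the open top drawer hides it. Its bar was never touched.

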